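Shut and lock the blue weight chest

ROBOT

A 6-joint arm with a two-finger parallel gripper is mounted at the origin on the work surface. World frame = base frame: x ahead of the robot, y to its left, z up, the work surface at z = 0. Lengths are in mm, angles in rad, forces in N, time in s.
With the tool pointing down it reaches from about 275 to 850 mm from the base axis. Payload 5.2 kg.
Tool frame: the origin (TCP) lies on the front face of the gripper's body, between the roots of the fingers; the fingertips stand 73 mm ahead of it and the grasp point (between the pads) lies 54 mm ahead of it (ctrl.tip_reach is the z of the fingertips in the tool frame, in mm); z points along the fingers, y is the direction in which the jaws open and shut (so a half turn about z gives the same grasp; the last joint's range is limited). The gripper opens to 85 mm and grips with 20 to 120 N. Pads are 22 mm wide; open, the fingers measure 114 mm over their backs; the gripper's body (76 mm by 85 mm) begins 54 mm behind the grasp point. The pads swing forward as they close: fully open they stand 13 mm farther back than shut.
Start: joints at [0.973, 0.259, 1.535, -0, 1.348, -0.203], TCP at [211.522, 507.705, 303.91] pointing down, gripper open.
Joint ranges: [-3.14, 3.14], [-0.91, 2.08], [0.19, 2.58], [-1.22, 4.36], [0.22, 2.71], [-3.12, 3.12]. Speed limits (rad/s): [2.57, 2.57, 3.14, 3.14, 3.14, 3.14].

INTERFACE

Orientations are given as a unit quaternion [x, y, z, w].
In Python, from station import ctrl, vision, order gives the robot as it stands. The module is installed in compiled form; this text tells all that it offers.
- The arm moves only by the tool apply_moves, never from a script. Its argument "rows" is a list of rows, each an object with "travel": the shift along the tool's x, y, z in m, a list of three; "roll": the turn about the tool's z in rad; "jaw": the finger opening in m, from 0 to 0.0854. A call has 1 to 10 rows; each row is the pose to reach, as a shift and turn from the pose measured when the call began, along the tool's axes at that moment; what a row does not reach only later rows make up. A row lasts 1/10 s, in which the tool goes at most 50 mm and 8.59 degrees, less where a joint would pass 70% of its speed; a pose out of reach is approached as far as the arm can. A call with a gripper value outside its range is refused whole. The fingers move at their own pace and stop on an object; "grip_force" is the grip in N (left out, the last holds). Time passes only in rows, so rows that repeat a pose let the fingers close. It gives the time, the measured TCP pose, the force and the opening at its end, in the units of the state.
- ctrl.get_obs(): the state, without advancing time (a new reading comes with each control period).
- vision.camera(name): name is "scene" or "side" or "wrist"; returns a dict with "frame" (384x512x3 uint8, red, green, blue), "fov_y" (degrees; the focal length in pixels is half the picture's height over the tangent of half this angle, whatever the lens; pixels are square), "cx", "cy" (the principal point, pixels), "cam_to_world" (4x4, takes a point from camera to world coordinates); the wrist camera has in their place "hand_eye" (4x4, takes a point from camera to tool coordinates, whose origin is the TCP and whose axes are the flange's). Camera axes: x right, y down, z forward; pixel columns grow to the right and rows downward; lengths in mm; the calibration is good to about 2 mm. A picture is of the moment at which its call begins: read the wrist's pose just before it. There is no depth.
- order.finish_job(): hands the job in, once; it reports no verdict.
The state is a dict: "clock": time; "joint_positions": joint angles; "joint_velocities": joint speeds; "joint_efforts": joint torques, N m; "eef_pos": TCP position; "tcp_rot": TCP orientation; "force": force on the tool from outside, world axes, zero at the start; "torque": the same for the moment, N m; "grip_width": opening from 0.0 (shut) to 1.0 (fully open).
Only numpy, scipy, OpenCV 4.12 (cv2) and the standard library are available. Lean on these libraries where they do the work, as an engineer would, in place of code of your own. Each camera call takes 0.05 s, during which the arm holds its last target.

TASK

Put the blue-fronted weight chest away: with your fingertips push its open drawer fully home, smoothly and without slamming it, and then push the yellow tab on its top all the way across, without forcing it, so that the slide locks the drawer. Grip and lift nothing, and leave the grey-fronted chest with its drawer and slide, the weights on the chests and everything else on the table as they are.

Things in the scene. Friction and masses are not known exactly. Their poses are not given: they have to be found in the camera images.
- blue_chest: white weight chest with a blue drawer front, fixed to the table, 200 mm wide, 220 deep, 85 high. Origin: on the table, below the centre of its front face. x points into the chest (the way the drawer closes), y left along the front face, z up. On the flat top: two 4 mm high guide strips near the front edge and, behind them, a flat mat of the drawer's colour under a brass weight
- blue_drawer (a joint): opening of the blue chest's drawer in m: 0 = fully home, its front flush with the chest's front face (a firm stop), 0.12 = fully out; starts between 0.05 and 0.11. It runs along the chest's x axis, needs about 2 N to push and stays where it is left; it holds steel weights nested in black foam
- blue_front (a point): centre of the outer face of the blue drawer's front, a plain upright panel 130 mm wide and 66 mm high (from 9.5 to 75.5 mm above the table) without a handle, but for a paper card; its outer face looks to the chest's -x
- blue_slide (a joint): travel of the blue chest's locking slide in m, to the chest's +y along the top's front edge; 0 = unlocked at the chest's -y end (tab at y = -85 mm), 0.06 = fully locked (a firm stop); starts at 0 to 0.01, takes about 1.5 N, stays where left. Its black tongue, 16 mm wide, hangs 18 mm down before the front face: beside the drawer front when unlocked, in front of it when locked
- blue_tab (a point): centre of the yellow push tab standing on the blue slide: 28 mm along the chest's x, 10 mm along its y, from 4.5 to 22.5 mm above the chest's top (this point: 98.5 mm above the table, 25 mm behind the front face). The tongue's black arm, 16 mm wide, runs from it to the front edge, up to 8.5 mm above the top; the slide's 36 mm long foot plate lies under it, 5 mm high
- grey_chest: white weight chest with a grey drawer front, fixed to the table, same size, frame and build as blue_chest. Not to be touched
- grey_drawer (a joint): opening of the grey chest's drawer in m, as blue_drawer; it starts partly open and stays so
- grey_front (a point): the same point of the grey drawer's front
- grey_slide (a joint): travel of the grey chest's slide, as blue_slide; it stays unlocked
- grey_tab (a point): the same point of the grey slide's yellow tab
- blue_weight: brass knob weight, 42 mm across, 58 mm high, standing loose on the blue chest's top; origin at its underside. A bystander
- grey_weight: brass knob weight, 42 mm across, 58 mm high, standing loose on the grey chest's top; origin at its underside. A bystander
- adapter: steel pipe adapter standing between the two chests' drawers, 30 mm across, 45 mm high; origin at its underside. A bystander
- gauge: pressure gauge lying dial up at the left, 90 mm across, 32 mm high, with a 40 mm brass stem; origin under its case. A bystander
- discs: stepped pile of steel disc weights in one piece at the right, 90 mm across, 62 mm high; origin at its underside. A bystander
- cleaner: white cleaner bottle at the left, 60 mm across, 140 mm high; origin at its underside. A bystander
- wrench: wrench lying at the right, 160 mm long; origin at its underside. A bystander

How it is judged:
By the outcome, as a careful person would: the job done as asked, in the order asked, and still so for the second after the job is handed in, with the robot touching nothing.
It also fails if it takes over 40 s, if anything falls off the work surface, if the arm or the gripper's body presses on something with over 40 N, if the wrist force passes 120 N, or if a joint passes its speed limit or range.

## Working session

There is one attempt and no reset: what is moved stays moved. The work goes in short steps, Python scripts to look and compute and a tool call to move; the robot and the scene stay as the last step left them, time stands still between calls to the robot, and variables do not carry over. Pictures are saved under pics/ and viewed, and the job is handed in when it is done.

Besides the shell and the picture viewer there is one more tool, called after "Call:" as name(argument=value, ...) on one line, values as JSON. apply_moves: Moves the arm, as the interface text tells. Its arguments: {"type":"object","properties":{"rows":{"type":"array","items":{"type":"object","properties":{"travel":{"type":"array","items":{"type":"number"}},"roll":{"type":"number"},"jaw":{"type":"number"}}}},"grip_force":{"type":"number"}},"required":["rows"]}

```bash
mkdir -p pics
cat > h.py <<'E'
import numpy as np, cv2, pickle
from station import ctrl, vision, order
from scipy.spatial.transform import Rotation as R
def snap(n,fn):
    o=ctrl.get_obs(); c=vision.camera(n)
    if 'cam_to_world' not in c:
        T=np.eye(4);T[:3,:3]=R.from_quat(o['tcp_rot']).as_matrix();T[:3,3]=o['eef_pos']
        c['cam_to_world']=T@np.array(c['hand_eye'])
    cv2.imwrite('pics/'+fn+'.png',c['frame'][:,:,::-1]); pickle.dump(c,open('pics/'+fn+'.pkl','wb')); return c
def load(fn): return pickle.load(open('pics/'+fn+'.pkl','rb'))
def K(c): 
    f=c['frame'].shape[0]/2/np.tan(np.radians(c['fov_y'])/2); return f,c['cx'],c['cy']
def proj(c,P):
    f,cx,cy=K(c);T=np.linalg.inv(np.array(c['cam_to_world']));P=np.atleast_2d(P)@T[:3,:3].T+T[:3,3]
    return np.c_[f*P[:,0]/P[:,2]+cx,f*P[:,1]/P[:,2]+cy]
def onz(c,uv,z):
    f,cx,cy=K(c);T=np.array(c['cam_to_world']);uv=np.atleast_2d(uv)
    d=np.c_[(uv[:,0]-cx)/f,(uv[:,1]-cy)/f,np.ones(len(uv))]@T[:3,:3].T
    return T[:3,3]+d*((z-T[2,3])/d[:,2])[:,None]
E
python3 - <<'E'
from h import *
o=ctrl.get_obs();print(o,ctrl.tip_reach)
for n in ['scene','side','wrist']:
    c=snap(n,n+'0');print(n,{k:np.round(v,3).tolist() for k,v in c.items() if k!='frame'})
E
```

```text
{'clock': 0.0, 'joint_positions': array([ 9.73187162e-01,  2.59395768e-01,  1.53613123e+00,  5.34146562e-06,
        1.34798552e+00, -2.02796265e-01]), 'joint_velocities': array([-0.00121535,  0.00023916, -0.00119129,  0.00076635, -0.00018102,
        0.00102966]), 'joint_efforts': array([-4.92179822e-05, -4.46025860e+01, -2.90570605e+01, -1.50375627e-04,
        1.16157069e-02, -1.76413789e-05]), 'eef_pos': array([211.28982657, 507.35320707, 303.02684005]), 'tcp_rot': array([ 1.96127305e-01,  9.80577972e-01, -8.83067483e-04, -3.76393546e-04]), 'force': array([0.15404566, 0.20248037, 0.72818188]), 'torque': array([-0.01095153, -0.05947091, -0.0132723 ]), 'grip_width': 1.002955368353312} 72.6
scene {'fov_y': 46.617, 'cx': 248.238, 'cy': 192.473, 'cam_to_world': [[-0.864, 0.38, -0.331, 1117.104], [0.504, 0.666, -0.55, 863.466], [0.012, -0.642, -0.767, 1307.905], [0.0, 0.0, 0.0, 1.0]]}
side {'fov_y': 46.328, 'cx': 254.707, 'cy': 191.328, 'cam_to_world': [[-0.99, -0.079, 0.114, 428.475], [-0.137, 0.68, -0.721, 958.687], [-0.021, -0.729, -0.684, 974.648], [0.0, 0.0, 0.0, 1.0]]}
wrist {'fov_y': 61.473, 'cx': 261.091, 'cy': 193.769, 'hand_eye': [[0.001, -0.946, -0.324, 83.182], [1.0, 0.001, -0.001, 0.533], [0.001, -0.324, 0.946, -68.656], [0.0, 0.0, 0.0, 1.0]], 'cam_to_world': [[0.384, 0.874, 0.298, 134.8], [0.923, -0.363, -0.126, 539.979], [-0.002, 0.323, -0.946, 371.843], [0.0, 0.0, 0.0, 1.0]]}
```

View pics/scene0.png

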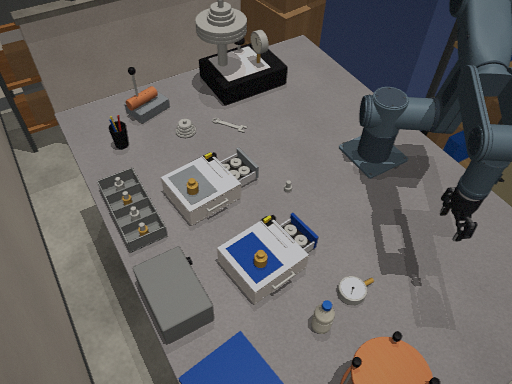

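View pics/side0.png

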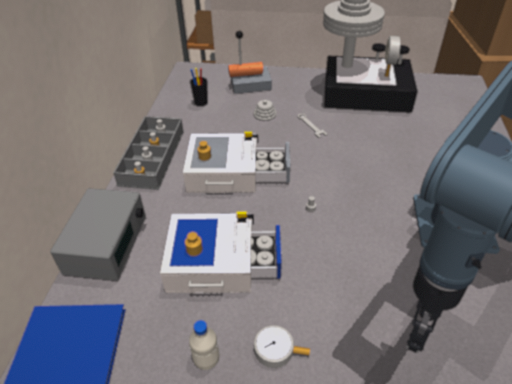

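View pics/wrist0.png

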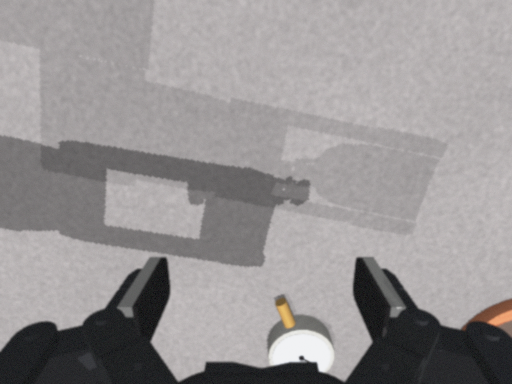

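The scene view shows the blue chest at about (262,258), its drawer open toward the robot with the front panel near (300,235), and its yellow tab at (268,220). The side view shows the tab at (242,215) and the panel edge at (279,252). I'll zoom in to measure.

Run:
```python
from h import *
for n,(x,y,w,h) in {'scene0':(205,195,130,110),'side0':(155,195,140,105)}.items():
    c=load(n);f=c['frame'][y:y+h,x:x+w,::-1];s=5.5
    f=cv2.resize(f,None,fx=s,fy=s,interpolation=cv2.INTER_CUBIC)
    for k in range(0,w,10): cv2.putText(f,str(x+k),(int(k*s),10),0,.35,(0,0,255));cv2.line(f,(int(k*s),12),(int(k*s),18),(0,0,255))
    for k in range(0,h,10): cv2.putText(f,str(y+k),(0,int(k*s)+4),0,.35,(0,0,255))
    cv2.imwrite('pics/z_'+n+'.png',f)
c=load('scene0');print(onz(c,[[219,256],[267,297],[307,257],[257,218]],85))
c=load('side0');print(onz(c,[[166,283],[250,290],[250,215],[171,214]],85))
```

```text
[[803.30073605 168.38824947  85.        ]
 [745.59241272 366.351376    85.        ]
 [561.10660028 311.60290396  85.        ]
 [620.07014478  99.08525701  85.        ]]
[[743.48593177 363.3412483   85.        ]
 [541.11725368 358.26720964  85.        ]
 [576.33341377 117.0072434   85.        ]
 [793.9764062  138.84762214  85.        ]]
```

View pics/z_scene0.png

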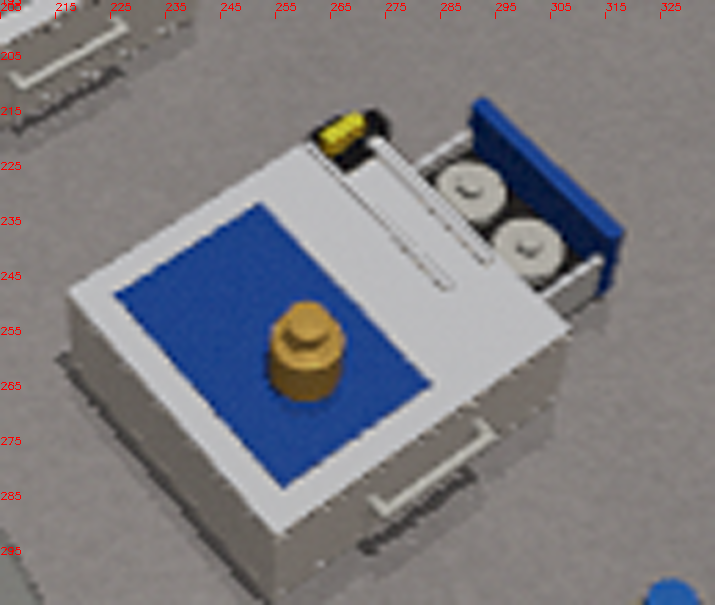

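View pics/z_side0.png

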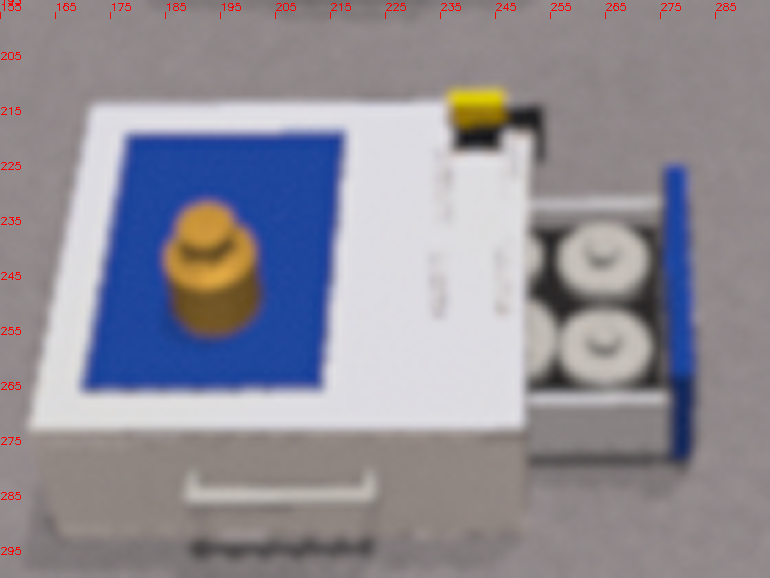

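```bash
cat > fit.py <<'E'
from h import *
from scipy.optimize import least_squares
S=lambda a:(205+a[0]/5.5,195+a[1]/5.5)
D=lambda a:(155+a[0]/5.5,195+a[1]/5.5)
# name, cam, pixel
obs=[('br','s',S((70,290))),('bl','s',S((278,532))),('fl','s',S((570,325))),
('br','d',D((92,103))),('bl','d',D((30,430))),('fl','d',D((527,430))),
('ptl','s',S((623,232))),('ptr','s',S((487,97))),('ptl','d',D((693,378))),('ptr','d',D((686,166))),
('tab','s',S((344,127))),('tab','d',D((476,98)))]
C={'s':load('scene0'),'d':load('side0')}
def pts(p):
    x,y,a,d,s=p
    L={'br':(220,-100,85),'bl':(220,100,85),'fl':(0,100,85),'ptl':(-d,65,75.5),'ptr':(-d,-65,75.5),'tab':(25,-85+s,107.5)}
    r=R.from_euler('z',a).as_matrix()
    return {k:r@np.array(v)+[x,y,0] for k,v in L.items()}
def res(p):
    P=pts(p); return np.concatenate([proj(C[c],P[n])[0]-uv for n,c,uv in obs])
r=least_squares(res,[570,240,-.15,60,5],loss='soft_l1')
print(np.round(r.x,3));print(np.round(res(r.x).reshape(-1,2),1).tolist())
print({k:v.round(1).tolist() for k,v in pts(r.x).items()})
E
python3 fit.py
```

```text
[5.60902e+02 2.09289e+02 1.27000e-01 7.62240e+01 3.57400e+00]
[[0.0, -0.2], [0.4, 0.5], [1.1, 0.5], [0.1, 0.1], [-0.5, -0.3], [-0.7, -0.7], [0.9, -0.1], [-0.2, -0.3], [-0.1, -0.5], [-0.4, -0.4], [0.8, -0.2], [0.2, -0.3]]
{'br': [791.8, 138.1, 85.0], 'bl': [766.4, 336.4, 85.0], 'fl': [548.2, 308.5, 85.0], 'ptl': [477.0, 264.1, 75.5], 'ptr': [493.6, 135.1, 75.5], 'tab': [596.0, 131.7, 107.5]}
```

Fit residuals are 1 px or less, and the fitted dimensions match those given: drawer about 76 mm open, slide about 4 mm, chest yaw 0.127 rad. Next I'll work out the approach.

```bash
cat >> h.py <<'E'
PX,PY,PA=560.9,209.3,.127
def chest(o=None):
    o=o or ctrl.get_obs();r=R.from_euler('z',PA).as_matrix()
    p=r.T@(np.array(o['eef_pos'])-[PX,PY,0]);f=r.T@np.array(o['force'])
    return p,f
def go(tx,ty,tz):
    o=ctrl.get_obs();r=R.from_euler('z',PA).as_matrix();M=R.from_quat(o['tcp_rot']).as_matrix()
    w=r@np.array([tx,ty,0])+[PX,PY,tz]
    tgt=np.array([-np.cos(PA),-np.sin(PA)]);tool=M.T@np.r_[tgt,0]
    p,f=chest(o)
    print('t',o['clock'],'chest pos',p.round(1),'F',f.round(2),'grip',round(o['grip_width'],3),'shift mm',(M.T@(w-o['eef_pos'])).round(1),'roll',round(np.arctan2(tool[1],tool[0]),3),'tilt',M[:,2].round(4))
E
python3 -c "
from h import *
go(-116,0,240);go(-116,0,118)
for n in ['scene0']:
  c=load(n);print(onz(c,[[288,191],[260,172],[244,158]],0))"
```

```text
t 0.15 chest pos [-309.   340.   303.3] F [ 0.56  0.59 -0.58] grip 0.997 shift mm [-336.8 -198.5   63.4] roll -0.522 tilt [-8.0e-04 -1.2e-03 -1.0e+00]
t 0.15 chest pos [-309.   340.   303.3] F [ 0.56  0.59 -0.58] grip 0.997 shift mm [-336.8 -198.3  185.4] roll -0.522 tilt [-8.0e-04 -1.2e-03 -1.0e+00]
[[ 415.52119895   -5.65824643    0.        ]
 [ 457.74781928 -143.67233375    0.        ]
 [ 474.38962711 -242.56583867    0.        ]]
```

Call:
apply_moves(rows=[{"travel":[-0.034,-0.02,0.005],"roll":-0.05,"jaw":0},{"travel":[-0.067,-0.04,0.012],"roll":-0.1,"jaw":0},{"travel":[-0.101,-0.06,0.018],"roll":-0.16,"jaw":0},{"travel":[-0.135,-0.079,0.025],"roll":-0.21,"jaw":0},{"travel":[-0.168,-0.099,0.031],"roll":-0.26,"jaw":0},{"travel":[-0.202,-0.119,0.038],"roll":-0.31,"jaw":0},{"travel":[-0.236,-0.139,0.044],"roll":-0.37,"jaw":0},{"travel":[-0.27,-0.159,0.05],"roll":-0.42,"jaw":0},{"travel":[-0.303,-0.178,0.057],"roll":-0.47,"jaw":0},{"travel":[-0.337,-0.198,0.063],"roll":-0.52,"jaw":0}], grip_force=30)

```text
clock: 1.15
eef_pos: [446.7, 193.6, 240.0]
tcp_rot: [-0.064, 0.998, -0.0, -0.001]
force: [1.0, 0.7, -0.3]
grip_width: 0.001
```

```bash
python3 -c "
from h import *
go(-116,0,118)"
```

```text
t 1.15 chest pos [-115.2   -1.1  240. ] F [ 1.06  0.6  -0.28] grip 0.001 shift mm [  0.6   1.2 122. ] roll 0.0 tilt [-0.0012 -0.0011 -1.    ]
```

Call:
apply_moves(rows=[{"travel":[0,0,0.025]},{"travel":[0,0.001,0.055]},{"travel":[0,0.001,0.085]},{"travel":[0,0.001,0.11]},{"travel":[0,0.001,0.122]},{"travel":[0,0.001,0.122]}])

```text
invalid input
```

```bash
python3 -c "
from h import *
go(-90,0,118);snap('wrist','w1');snap('side','s1');c=snap('scene','c1')
cv2.imwrite('pics/c1z.png',cv2.resize(c['frame'][150:310,200:420,::-1],None,fx=3.5,fy=3.5))
c=load('s1');cv2.imwrite('pics/s1z.png',cv2.resize(c['frame'][180:320,150:370,::-1],None,fx=3.5,fy=3.5))"
```

```text
t 1.15 chest pos [-115.2   -1.1  240. ] F [ 1.06  0.6  -0.28] grip 0.001 shift mm [-25.4   1.2 122. ] roll 0.0 tilt [-0.0012 -0.0011 -1.    ]
```

View pics/c1z.png

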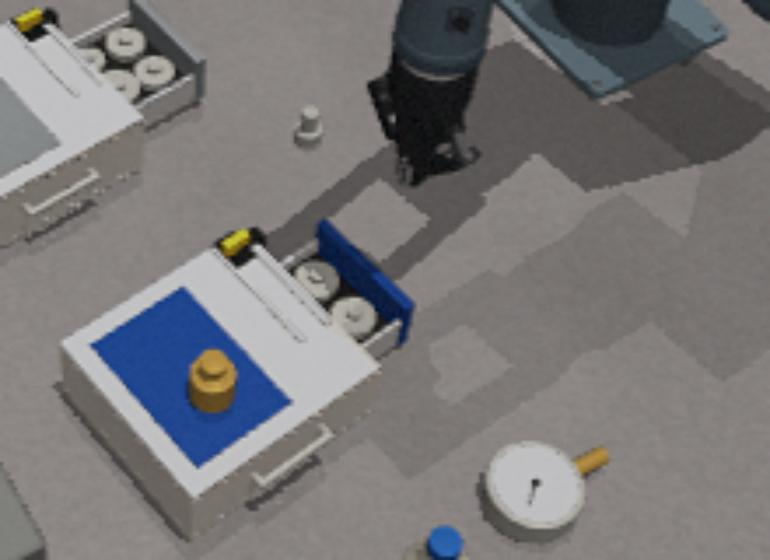

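View pics/s1z.png

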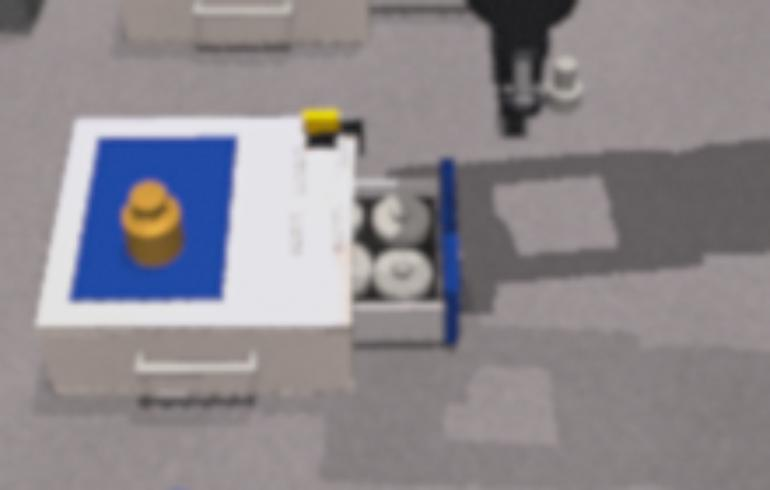

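The move was refused because its rows lacked roll and jaw. The pictures show the shut fingers hanging above and in front of the panel (side view fingertip about (297,217)). I'll resend with all the fields.

Call:
apply_moves(rows=[{"travel":[0,0,0.025],"roll":0,"jaw":0},{"travel":[0,0.001,0.055],"roll":0,"jaw":0},{"travel":[0,0.001,0.085],"roll":0,"jaw":0},{"travel":[0,0.001,0.11],"roll":0,"jaw":0},{"travel":[0,0.001,0.122],"roll":0,"jaw":0},{"travel":[0,0.001,0.122],"roll":0,"jaw":0}])

```text
clock: 1.9
eef_pos: [445.4, 194.5, 116.5]
tcp_rot: [-0.061, 0.998, -0.001, -0.003]
force: [-0.4, -0.9, 0.5]
grip_width: 0.002
```

```bash
python3 -c "
from h import *
go(-90,0,118);c=snap('scene','c1')
cv2.imwrite('pics/c1z.png',cv2.resize(c['frame'][150:310,200:420,::-1],None,fx=3.5,fy=3.5))
c=snap('side','s1');cv2.imwrite('pics/s1z.png',cv2.resize(c['frame'][180:320,150:370,::-1],None,fx=3.5,fy=3.5))"
```

```text
t 1.9 chest pos [-1.165e+02 -1.000e-01  1.165e+02] F [-0.55 -0.79  0.55] grip 0.002 shift mm [-26.5   0.2  -1.7] roll -0.005 tilt [-0.0056 -0.002  -1.    ]
```

View pics/c1z.png

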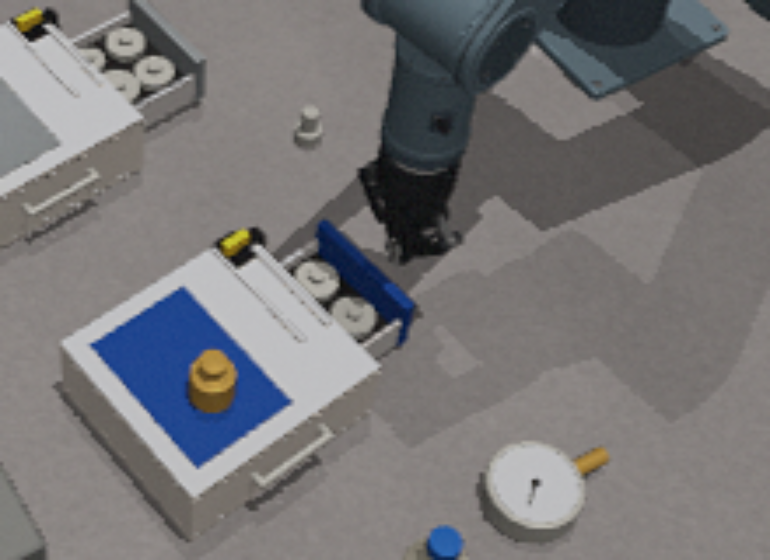

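View pics/s1z.png

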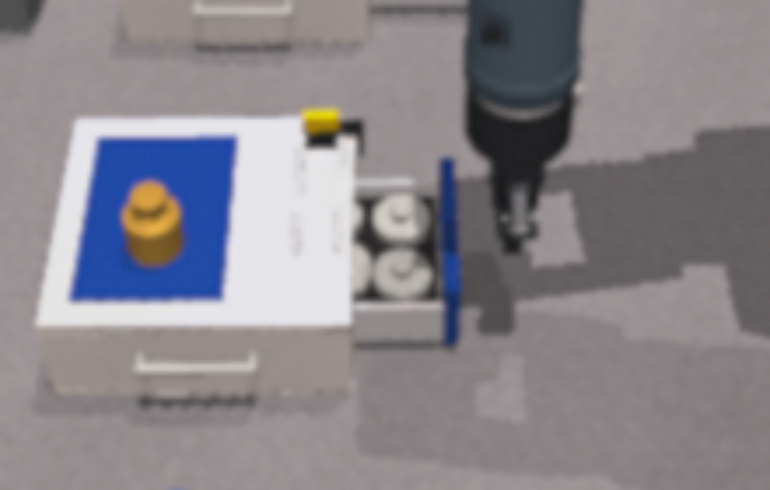

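Both views show the fingertips about 30 mm in front of the middle of the blue panel (side (297,250)). I'll approach, then make contact slowly.

Call:
apply_moves(rows=[{"travel":[-0.005,0,-0.002],"roll":0,"jaw":0},{"travel":[-0.012,0,-0.002],"roll":0,"jaw":0},{"travel":[-0.019,0,-0.002],"roll":0,"jaw":0},{"travel":[-0.024,0,-0.002],"roll":0,"jaw":0},{"travel":[-0.026,0,-0.002],"roll":0,"jaw":0},{"travel":[-0.028,0,-0.002],"roll":0,"jaw":0},{"travel":[-0.03,0,-0.002],"roll":0,"jaw":0},{"travel":[-0.032,0,-0.002],"roll":0,"jaw":0},{"travel":[-0.034,0,-0.002],"roll":0,"jaw":0},{"travel":[-0.036,0,-0.002],"roll":0,"jaw":0}])

```text
clock: 3.0
eef_pos: [482.6, 198.9, 120.2]
tcp_rot: [-0.061, 0.998, -0.001, -0.001]
force: [-2.5, -0.5, 0.0]
grip_width: -0.001
```

```bash
python3 -c "
from h import *
go(-11,0,118)
c=snap('side','s2');cv2.imwrite('pics/s2z.png',cv2.resize(c['frame'][180:320,150:370,::-1],None,fx=3.5,fy=3.5))"
```

```text
t 3.0 chest pos [-79.   -0.4 120.2] F [-2.55 -0.16  0.01] grip -0.001 shift mm [-68.    0.8   2.1] roll -0.005 tilt [-0.002  -0.0015 -1.    ]
```

View pics/s2z.png

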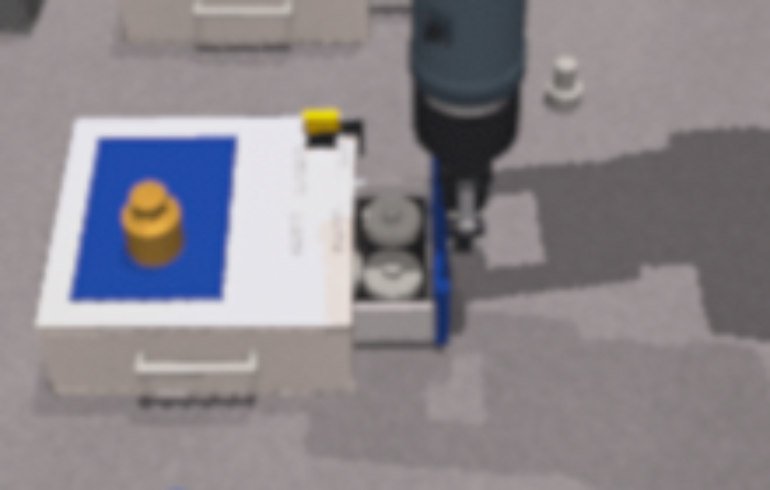

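Contact: force is -2.5 N along x, and the panel has started moving (side edge now about (276,250)). I'll keep pushing evenly.

Call:
apply_moves(rows=[{"travel":[-0.002,0,0.001],"roll":0,"jaw":0},{"travel":[-0.005,0,0.002],"roll":0,"jaw":0},{"travel":[-0.008,0,0.002],"roll":0,"jaw":0},{"travel":[-0.011,0.001,0.002],"roll":0,"jaw":0},{"travel":[-0.014,0.001,0.002],"roll":0,"jaw":0},{"travel":[-0.017,0.001,0.002],"roll":0,"jaw":0},{"travel":[-0.02,0.001,0.002],"roll":0,"jaw":0},{"travel":[-0.023,0.001,0.002],"roll":0,"jaw":0},{"travel":[-0.026,0.001,0.002],"roll":0,"jaw":0},{"travel":[-0.029,0.001,0.002],"roll":0,"jaw":0}])

```text
clock: 4.05
eef_pos: [511.9, 203.5, 118.1]
tcp_rot: [-0.061, 0.998, -0.001, -0.001]
force: [-2.3, -0.6, -2.0]
grip_width: -0.0
```

```bash
python3 -c "
from h import *
go(-11,0,118)"
```

```text
t 4.05 chest pos [-49.4   0.4 118.1] F [-2.35 -0.3  -2.04] grip -0.0 shift mm [-38.4  -0.2   0.1] roll -0.006 tilt [-0.0016 -0.0013 -1.    ]
```

Call:
apply_moves(rows=[{"travel":[-0.002,0,0],"roll":0,"jaw":0},{"travel":[-0.005,0,0],"roll":0,"jaw":0},{"travel":[-0.008,0,0],"roll":0,"jaw":0},{"travel":[-0.011,0,0],"roll":0,"jaw":0},{"travel":[-0.014,0,0],"roll":0,"jaw":0},{"travel":[-0.017,0,0],"roll":0,"jaw":0},{"travel":[-0.02,0,0],"roll":0,"jaw":0},{"travel":[-0.022,0,0],"roll":0,"jaw":0},{"travel":[-0.024,0,0],"roll":0,"jaw":0},{"travel":[-0.026,0,0],"roll":0,"jaw":0}])

```text
clock: 5.05
eef_pos: [537.9, 206.7, 118.2]
tcp_rot: [-0.061, 0.998, -0.001, -0.001]
force: [-1.6, 1.1, 0.2]
grip_width: 0.003
```

```bash
python3 -c "
from h import *
go(-11,0,118)
c=snap('side','s3');cv2.imwrite('pics/s3z.png',cv2.resize(c['frame'][195:275,220:320,::-1],None,fx=7,fy=7))"
```

```text
t 5.05 chest pos [-23.2   0.3 118.2] F [-1.47  1.33  0.22] grip 0.003 shift mm [-12.2  -0.2   0.2] roll -0.006 tilt [-0.0014 -0.0012 -1.    ]
```

View pics/s3z.png

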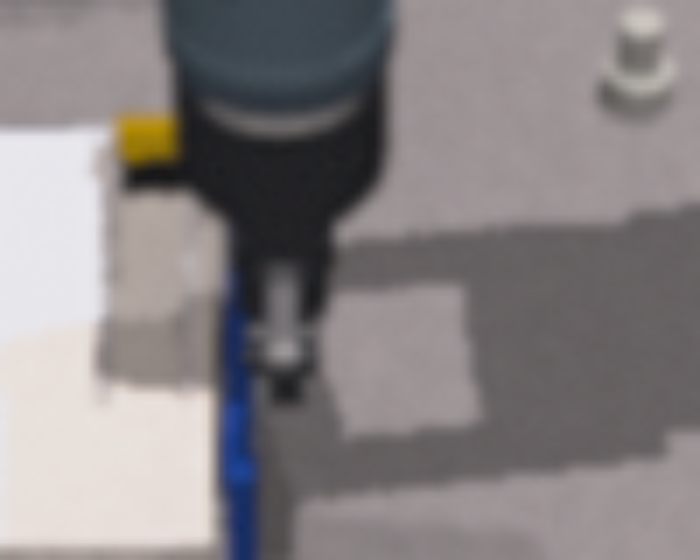

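The side view shows the panel's outer edge at about (255,262), with roughly 10 mm left to the chest front (251). I'll slow down to 10 mm/s.

Call:
apply_moves(rows=[{"travel":[-0.001,0,0],"roll":0,"jaw":0},{"travel":[-0.002,0,0],"roll":0,"jaw":0},{"travel":[-0.003,0,0],"roll":0,"jaw":0},{"travel":[-0.004,0,0],"roll":0,"jaw":0},{"travel":[-0.005,0,0],"roll":0,"jaw":0},{"travel":[-0.006,0,0],"roll":0,"jaw":0},{"travel":[-0.007,0,0],"roll":0,"jaw":0},{"travel":[-0.008,0,0],"roll":0,"jaw":0}])

```text
clock: 5.9
eef_pos: [546.3, 207.6, 118.2]
tcp_rot: [-0.061, 0.998, -0.001, -0.0]
force: [-1.8, 1.5, -0.4]
grip_width: 0.003
```

```bash
python3 -c "
from h import *
go(-11,0,118)"
```

```text
t 5.9 chest pos [-14.7   0.2 118.2] F [-1.55  1.7  -0.39] grip 0.003 shift mm [-3.7 -0.2  0.2] roll -0.006 tilt [-9.0e-04 -1.2e-03 -1.0e+00]
```

Call:
apply_moves(rows=[{"travel":[-0.001,0,0],"roll":0,"jaw":0},{"travel":[-0.0015,0,0],"roll":0,"jaw":0},{"travel":[-0.002,0,0],"roll":0,"jaw":0},{"travel":[-0.0025,0,0],"roll":0,"jaw":0}])

```text
clock: 6.3
eef_pos: [548.8, 208.0, 118.2]
tcp_rot: [-0.061, 0.998, -0.001, -0.0]
force: [-0.9, 0.9, 0.1]
grip_width: -0.003
```

```bash
python3 -c "
from h import *
go(-11,0,118)
c=snap('side','s4');cv2.imwrite('pics/s4z.png',cv2.resize(c['frame'][195:275,220:320,::-1],None,fx=7,fy=7))"
```

```text
t 6.3 chest pos [-12.1   0.2 118.2] F [-0.78  1.02  0.14] grip -0.003 shift mm [-1.1 -0.2  0.2] roll -0.006 tilt [-8.0e-04 -1.2e-03 -1.0e+00]
```

View pics/s4z.png

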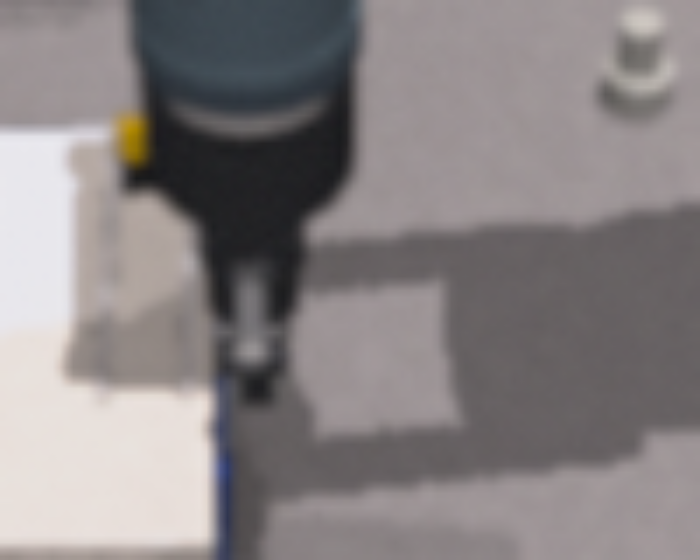

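The panel edge is nearly flush; only a thin blue strip is left at (252,263). I'll go on at 5 mm/s, watching the force.

Call:
apply_moves(rows=[{"travel":[-0.0005,0,0],"roll":0,"jaw":0},{"travel":[-0.001,0,0],"roll":0,"jaw":0},{"travel":[-0.0015,0,0],"roll":0,"jaw":0},{"travel":[-0.002,0,0],"roll":0,"jaw":0}])

```text
clock: 6.75
eef_pos: [550.9, 208.2, 118.2]
tcp_rot: [-0.061, 0.998, -0.001, -0.0]
force: [-1.6, 0.7, 0.5]
grip_width: -0.0
```

```bash
python3 -c "
from h import *
go(-11,0,118)"
```

```text
t 6.75 chest pos [-10.    0.2 118.2] F [-1.53  0.94  0.52] grip -0.0 shift mm [ 1.  -0.2  0.2] roll -0.006 tilt [-7.0e-04 -1.2e-03 -1.0e+00]
```

Call:
apply_moves(rows=[{"travel":[-0.0005,0,0],"roll":0,"jaw":0},{"travel":[-0.001,0,0],"roll":0,"jaw":0},{"travel":[-0.0015,0,0],"roll":0,"jaw":0}])

```text
clock: 7.05
eef_pos: [551.9, 208.3, 118.2]
tcp_rot: [-0.061, 0.998, -0.001, -0.001]
force: [-5.5, -0.6, 2.4]
grip_width: 0.003
```

```bash
python3 -c "
from h import *
go(-11,0,118)
c=snap('side','s5');cv2.imwrite('pics/s5z.png',cv2.resize(c['frame'][195:275,220:320,::-1],None,fx=7,fy=7))"
```

```text
t 7.05 chest pos [ -9.    0.2 118.2] F [-5.51  0.08  2.38] grip 0.003 shift mm [ 2.  -0.2  0.2] roll -0.006 tilt [-0.002  -0.0014 -1.    ]
```

View pics/s5z.png

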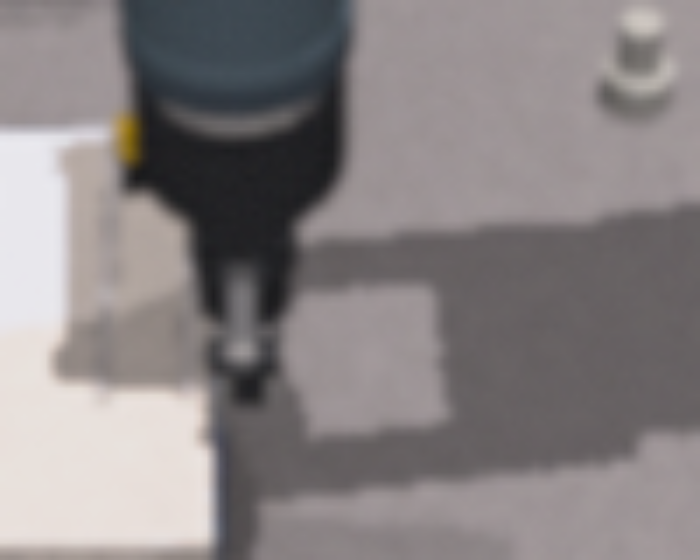

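The force has risen to 5.5 N, which suggests the stop. I'll confirm with two tiny steps.

Call:
apply_moves(rows=[{"travel":[-0.0005,0,0],"roll":0,"jaw":0},{"travel":[-0.001,0,0],"roll":0,"jaw":0}])

```text
clock: 7.3
eef_pos: [552.1, 208.3, 118.1]
tcp_rot: [-0.061, 0.998, -0.001, -0.002]
force: [-8.0, 0.0, 3.6]
grip_width: -0.002
```

```bash
python3 -c "
from h import *
go(-60,-112,118)"
```

```text
t 7.3 chest pos [ -8.9   0.2 118.1] F [-7.95  1.05  3.6 ] grip -0.002 shift mm [  50.5 -112.4    0.5] roll -0.005 tilt [-0.004  -0.0018 -1.    ]
```

The stop is confirmed: under 0.2 mm of advance for +2.5 N. I'll back off, rise, and go round to the -y side of the tab.

Call:
apply_moves(rows=[{"travel":[0.005,0,0],"roll":0,"jaw":0},{"travel":[0.02,0,0],"roll":0,"jaw":0},{"travel":[0.03,0,-0.02],"roll":0,"jaw":0},{"travel":[0.03,-0.02,-0.06],"roll":0,"jaw":0},{"travel":[0.02,-0.05,-0.085],"roll":0,"jaw":0},{"travel":[0,-0.085,-0.085],"roll":0,"jaw":0},{"travel":[-0.02,-0.11,-0.085],"roll":0,"jaw":0},{"travel":[-0.034,-0.114,-0.085],"roll":0,"jaw":0},{"travel":[-0.034,-0.114,-0.085],"roll":0,"jaw":0}])

```text
clock: 8.2
eef_pos: [602.3, 97.9, 203.4]
tcp_rot: [-0.06, 0.998, -0.001, -0.0]
force: [-0.2, 0.5, -0.1]
grip_width: 0.0
```

```bash
python3 -c "
from h import *
go(25,-114,169)
c=snap('side','s6');cv2.imwrite('pics/s6z.png',cv2.resize(c['frame'][180:300,150:300,::-1],None,fx=5,fy=5))
c=snap('scene','c6');cv2.imwrite('pics/c6z.png',cv2.resize(c['frame'][180:300,200:350,::-1],None,fx=5,fy=5))"
```

```text
t 8.2 chest pos [  26.9 -115.8  203.4] F [-0.18  0.55 -0.14] grip 0.0 shift mm [ 1.9  1.8 34.4] roll -0.008 tilt [-6.0e-04 -2.2e-03 -1.0e+00]
```

View pics/s6z.png

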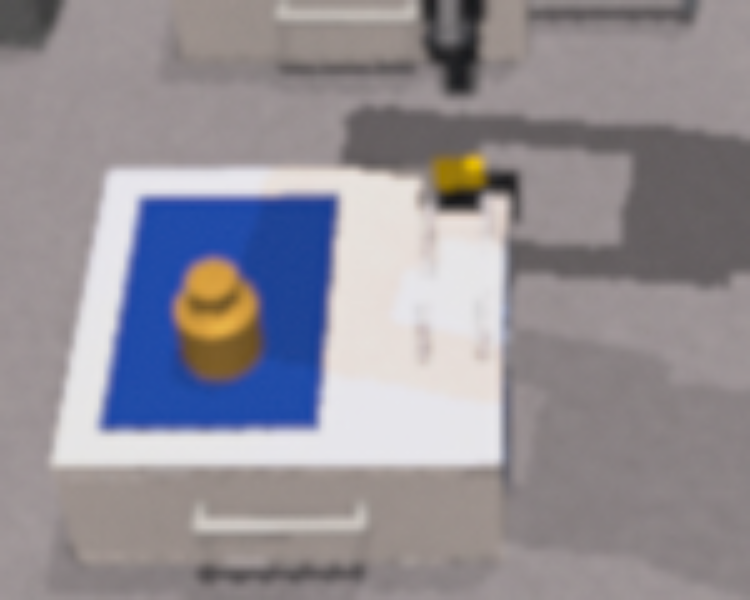

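View pics/c6z.png

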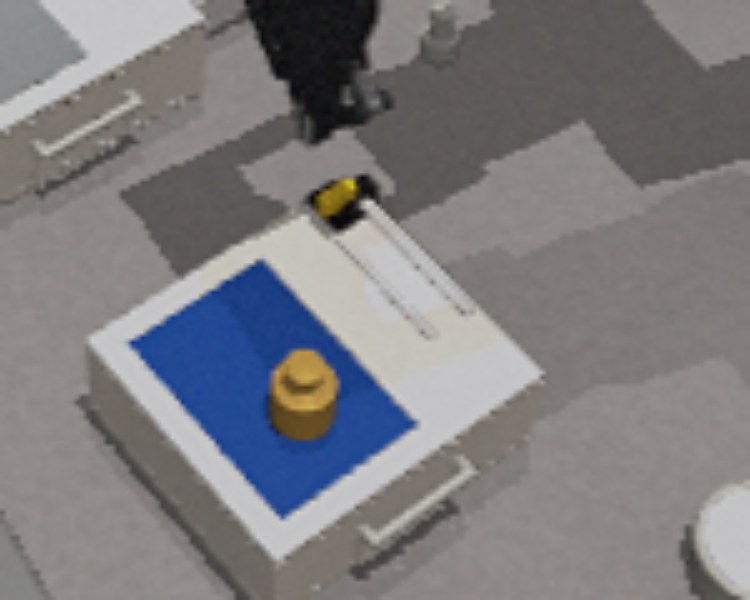

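The drawer front is flush in both views. The fingertips are on the tab's -y side: tab at side (241,215), scene (267,219). I'll descend so the tips are about 97 mm up, then approach the tab.

Call:
apply_moves(rows=[{"travel":[0.001,0,0.01],"roll":0,"jaw":0},{"travel":[0.002,0,0.022],"roll":0,"jaw":0},{"travel":[0.002,0,0.03],"roll":0,"jaw":0},{"travel":[0.002,0,0.034],"roll":0,"jaw":0},{"travel":[0.002,0,0.034],"roll":0,"jaw":0}])

```text
clock: 8.8
eef_pos: [597.0, 99.4, 167.8]
tcp_rot: [-0.061, 0.998, -0.001, -0.003]
force: [-0.4, -0.5, -0.8]
grip_width: -0.004
```

```bash
python3 -c "
from h import *
go(25,-104,169.5)
c=snap('side','s7');cv2.imwrite('pics/s7z.png',cv2.resize(c['frame'][180:260,200:300,::-1],None,fx=7,fy=7))
c=snap('wrist','w7')"
```

```text
t 8.8 chest pos [  21.9 -113.6  167.8] F [-0.47 -0.43 -0.75] grip -0.004 shift mm [-3.   9.6 -1.8] roll -0.005 tilt [-0.0061 -0.0018 -1.    ]
```

View pics/s7z.png

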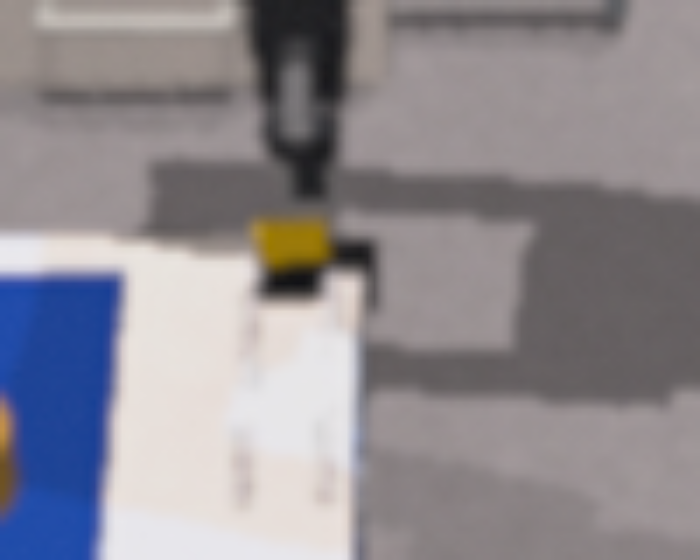

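View pics/w7.png

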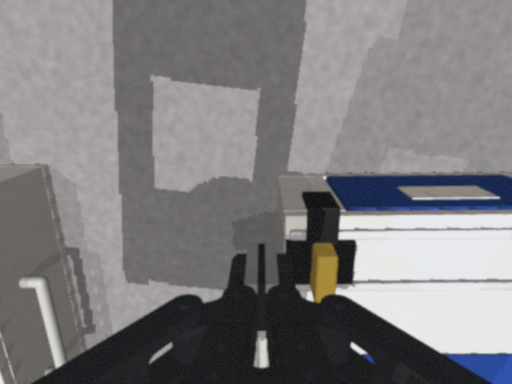

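The wrist view shows the shut fingertips at (262,265), to the left of the tab at (323,270), with the drawer front flush and the tongue beside it at (318,200). I'll correct x and z, then approach along +y.

Call:
apply_moves(rows=[{"travel":[-0.002,0,-0.002],"roll":0,"jaw":0},{"travel":[-0.003,0.001,-0.002],"roll":0,"jaw":0},{"travel":[-0.003,0.004,-0.002],"roll":0,"jaw":0},{"travel":[-0.003,0.007,-0.002],"roll":0,"jaw":0},{"travel":[-0.003,0.009,-0.002],"roll":0,"jaw":0},{"travel":[-0.003,0.011,-0.002],"roll":0,"jaw":0},{"travel":[-0.003,0.013,-0.002],"roll":0,"jaw":0},{"travel":[-0.003,0.015,-0.002],"roll":0,"jaw":0}])

```text
clock: 9.7
eef_pos: [598.9, 114.5, 170.8]
tcp_rot: [-0.061, 0.998, -0.001, -0.002]
force: [0.9, -0.9, 0.2]
grip_width: -0.001
```

```bash
python3 -c "
from h import *
go(25,-45,169.5)
c=snap('wrist','w8')"
```

```text
t 9.7 chest pos [ 25.7 -98.9 170.8] F [ 0.74 -0.99  0.24] grip -0.001 shift mm [ 0.9 53.9  1.2] roll -0.005 tilt [-0.0041 -0.0023 -1.    ]
```

View pics/w8.png

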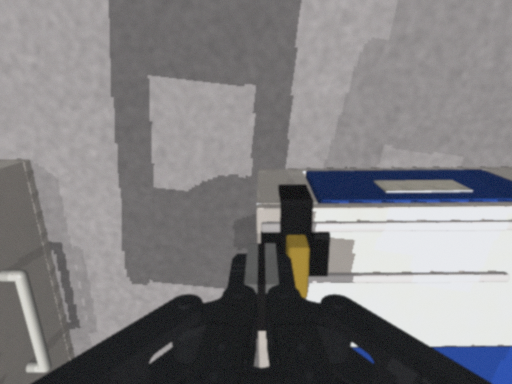

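The tab's left edge is at 287 px and the finger's right edge is at about 277, so they are not quite touching. I'll continue at 15–20 mm/s.

Call:
apply_moves(rows=[{"travel":[0.001,0.001,0.001],"roll":0,"jaw":0},{"travel":[0.001,0.0025,0.001],"roll":0,"jaw":0},{"travel":[0.001,0.004,0.001],"roll":0,"jaw":0},{"travel":[0.001,0.0055,0.001],"roll":0,"jaw":0},{"travel":[0.001,0.007,0.001],"roll":0,"jaw":0},{"travel":[0.001,0.0085,0.001],"roll":0,"jaw":0},{"travel":[0.001,0.01,0.001],"roll":0,"jaw":0},{"travel":[0.001,0.0115,0.001],"roll":0,"jaw":0},{"travel":[0.001,0.013,0.001],"roll":0,"jaw":0},{"travel":[0.001,0.0145,0.001],"roll":0,"jaw":0}])

```text
clock: 10.75
eef_pos: [596.0, 129.1, 169.8]
tcp_rot: [-0.061, 0.998, -0.001, -0.002]
force: [0.4, -1.1, 1.4]
grip_width: -0.001
```

```bash
python3 -c "
from h import *
go(25,-45,169.5)
c=snap('wrist','w9')"
```

```text
t 10.75 chest pos [ 24.7 -84.  169.8] F [ 0.23 -1.16  1.38] grip -0.001 shift mm [-0.1 39.   0.2] roll -0.005 tilt [-0.0042 -0.002  -1.    ]
```

View pics/w9.png

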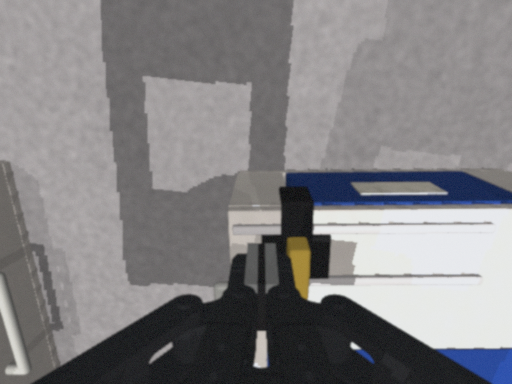

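The slide is moving: the tongue now starts to overlap the blue front at (295,195), and the tab keeps its place relative to the finger. I'll continue; about 40 mm is left.

Call:
apply_moves(rows=[{"travel":[0,0.002,0],"roll":0,"jaw":0},{"travel":[0,0.005,0],"roll":0,"jaw":0},{"travel":[0,0.008,0],"roll":0,"jaw":0},{"travel":[0,0.011,0],"roll":0,"jaw":0},{"travel":[0,0.014,0],"roll":0,"jaw":0},{"travel":[0,0.017,0],"roll":0,"jaw":0},{"travel":[0,0.02,0],"roll":0,"jaw":0},{"travel":[0,0.0225,0],"roll":0,"jaw":0},{"travel":[0,0.025,0],"roll":0,"jaw":0},{"travel":[0,0.027,0],"roll":0,"jaw":0}])

```text
clock: 11.8
eef_pos: [592.5, 156.4, 169.7]
tcp_rot: [-0.061, 0.998, -0.001, -0.002]
force: [0.4, -1.9, 2.0]
grip_width: 0.002
```

```bash
python3 -c "
from h import *
go(25,-45,169.5)
c=snap('side','s10');cv2.imwrite('pics/s10z.png',cv2.resize(c['frame'][180:280,200:300,::-1],None,fx=6,fy=6))"
```

```text
t 11.8 chest pos [ 24.7 -56.5 169.7] F [ 0.18 -1.9   2.02] grip 0.002 shift mm [-0.3 11.5  0.2] roll -0.005 tilt [-0.0046 -0.0019 -1.    ]
```

View pics/s10z.png

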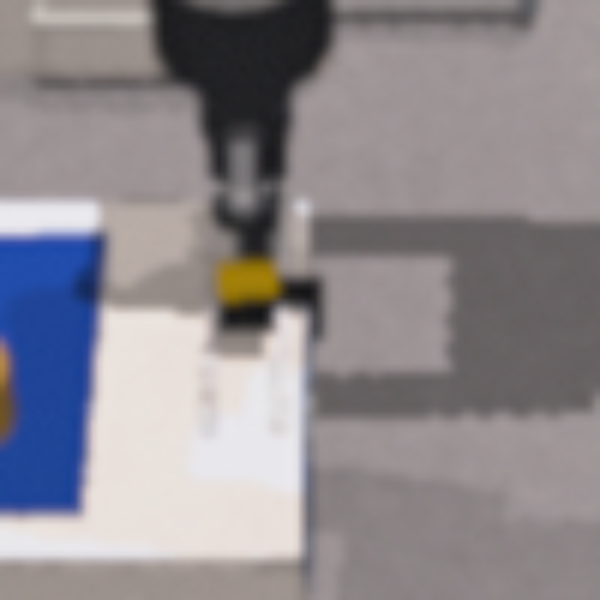

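The tab is moving squarely, now at about side (241,226). I'll check how much travel is left.

```bash
python3 -c "
from h import *
r=R.from_euler('z',PA).as_matrix()
c=load('s10')
for s in (30,35,40,45,60): print(s,proj(c,r@np.array([25,-85+s,107.5])+[PX,PY,0]).round(1))"
```

```text
30 [[241.4 219.7]]
35 [[241.4 221.1]]
40 [[241.3 222.4]]
45 [[241.3 223.8]]
60 [[241.1 228.1]]
```

Call:
apply_moves(rows=[{"travel":[0,0.001,0],"roll":0,"jaw":0},{"travel":[0,0.002,0],"roll":0,"jaw":0},{"travel":[0,0.003,0],"roll":0,"jaw":0},{"travel":[0,0.0045,0],"roll":0,"jaw":0},{"travel":[0,0.006,0],"roll":0,"jaw":0},{"travel":[0,0.0075,0],"roll":0,"jaw":0},{"travel":[0,0.009,0],"roll":0,"jaw":0},{"travel":[0,0.01,0],"roll":0,"jaw":0}])

```text
clock: 12.65
eef_pos: [591.2, 166.7, 169.7]
tcp_rot: [-0.061, 0.998, -0.001, -0.002]
force: [-0.7, -1.6, 1.5]
grip_width: -0.001
```

```bash
python3 -c "
from h import *
go(25,-41,169.5)"
```

```text
t 12.65 chest pos [ 24.7 -46.1 169.7] F [-0.91 -1.52  1.51] grip -0.001 shift mm [-0.3  5.1  0.2] roll -0.005 tilt [-0.0047 -0.0017 -1.    ]
```

Call:
apply_moves(rows=[{"travel":[0,0.0007,0],"roll":0,"jaw":0},{"travel":[0,0.0014,0],"roll":0,"jaw":0},{"travel":[0,0.0021,0],"roll":0,"jaw":0},{"travel":[0,0.0028,0],"roll":0,"jaw":0}])

```text
clock: 13.05
eef_pos: [590.9, 168.8, 169.7]
tcp_rot: [-0.061, 0.998, -0.001, -0.002]
force: [-0.5, -4.7, 2.9]
grip_width: -0.0
```

```bash
python3 -c "
from h import *
go(25,-41,169.5)"
```

```text
t 13.05 chest pos [ 24.7 -43.9 169.7] F [-1.08 -4.55  2.87] grip -0.0 shift mm [-0.3  2.9  0.2] roll -0.005 tilt [-0.0047 -0.003  -1.    ]
```

Call:
apply_moves(rows=[{"travel":[0,0.0005,0],"roll":0,"jaw":0},{"travel":[0,0.0009,0],"roll":0,"jaw":0}])

```text
clock: 13.25
eef_pos: [590.9, 169.0, 169.7]
tcp_rot: [-0.061, 0.998, -0.002, -0.002]
force: [0.7, -6.5, 4.0]
grip_width: 0.003
```

```bash
python3 -c "
from h import *
go(25,-41,169.5)
c=snap('wrist','w11')
c=snap('side','s11');cv2.imwrite('pics/s11z.png',cv2.resize(c['frame'][180:280,200:300,::-1],None,fx=6,fy=6))"
```

```text
t 13.25 chest pos [ 24.7 -43.8 169.7] F [-0.16 -6.55  4.01] grip 0.003 shift mm [-0.3  2.8  0.2] roll -0.005 tilt [-0.0047 -0.0044 -1.    ]
```

View pics/w11.png

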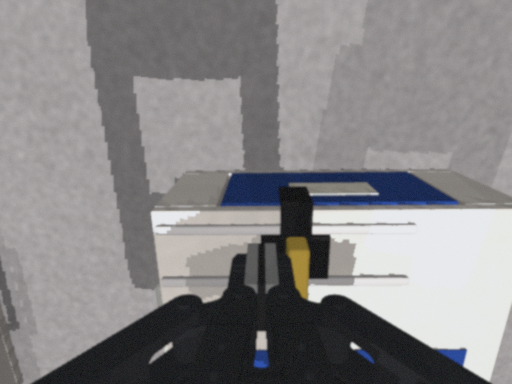

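View pics/s11z.png

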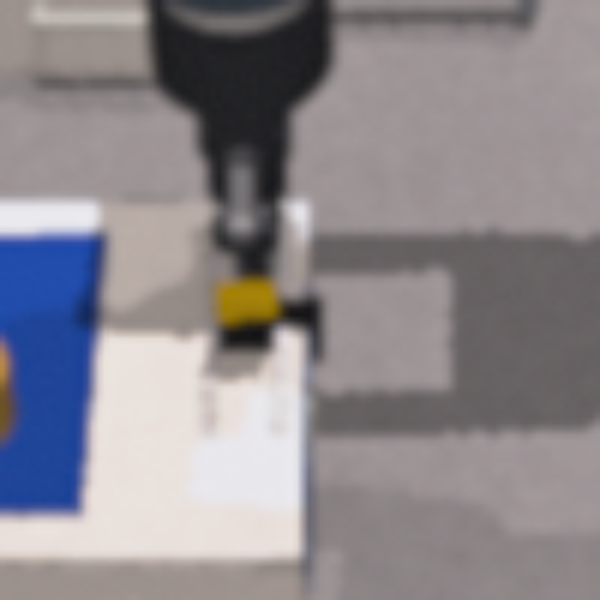

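Stop reached: 0.1 mm advance for +2 N. The tab top is at side (241,228.3), against 228.1 predicted for 60 mm travel. I'll back off the way I came, then rise.

Call:
apply_moves(rows=[{"travel":[0,-0.004,0],"roll":0,"jaw":0},{"travel":[0,-0.012,0],"roll":0,"jaw":0},{"travel":[0,-0.015,-0.015],"roll":0,"jaw":0},{"travel":[0.01,-0.015,-0.05],"roll":0,"jaw":0},{"travel":[0.04,-0.015,-0.085],"roll":0,"jaw":0},{"travel":[0.08,-0.015,-0.1],"roll":0,"jaw":0},{"travel":[0.12,-0.01,-0.1],"roll":0,"jaw":0},{"travel":[0.145,0,-0.1],"roll":0,"jaw":0},{"travel":[0.15,0,-0.1],"roll":0,"jaw":0},{"travel":[0.15,0,-0.1],"roll":0,"jaw":0}])

```text
clock: 14.35
eef_pos: [442.2, 151.2, 270.8]
tcp_rot: [-0.061, 0.998, -0.002, -0.002]
force: [-0.2, 0.5, -0.4]
grip_width: 0.002
```

```bash
python3 -c "
from h import *
go(25,-41,169.5)
c=snap('side','s12');cv2.imwrite('pics/s12z.png',cv2.resize(c['frame'][120:300,120:340,::-1],None,fx=3.5,fy=3.5))
c=snap('scene','c12');cv2.imwrite('pics/c12z.png',cv2.resize(c['frame'][130:310,150:350,::-1],None,fx=3.3,fy=3.3))
r=R.from_euler('z',PA).as_matrix()
for n in ('c12','s12'):
  c=load(n); print(n,proj(c,np.array([[25,-25,107.5],[0,65,75.5],[0,-65,75.5]])@r.T+[PX,PY,0]).round(1))
"
```

```text
t 14.35 chest pos [-125.1  -42.6  270.8] F [-0.18  0.54 -0.4 ] grip 0.002 shift mm [-150.5    2.6  100.7] roll -0.004 tilt [-0.0037 -0.004  -1.    ]
c12 [[279.2 228.9]
 [302.1 248.8]
 [276.6 223.1]]
s12 [[241.1 228.1]
 [250.4 263.4]
 [251.2 225. ]]
```

View pics/s12z.png

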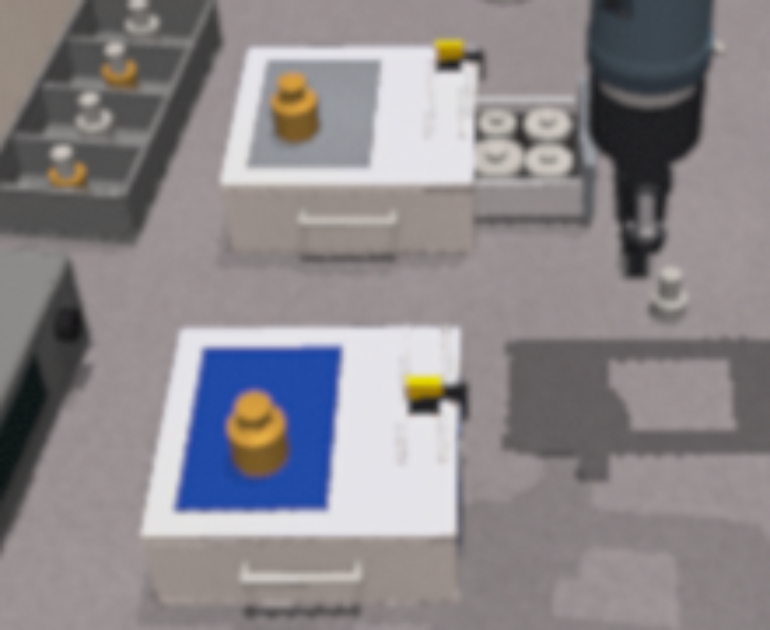

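View pics/c12z.png

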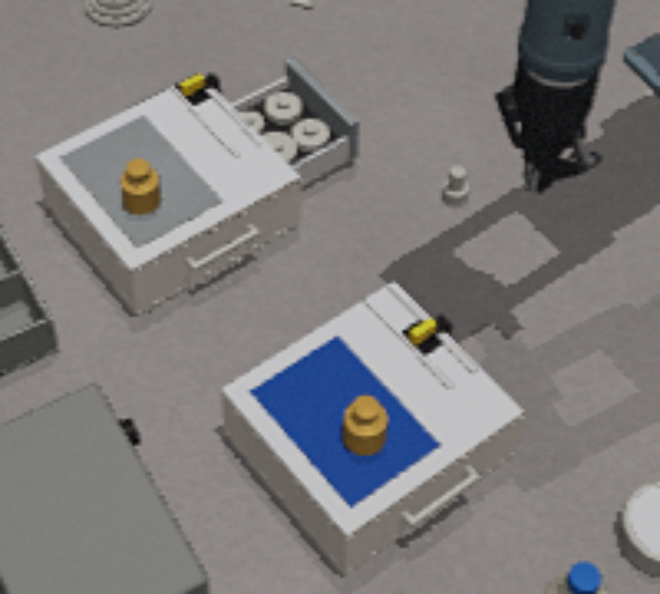

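The drawer is home and the tab is at the end of its slot: scene (278,229) against (279,229) predicted. The grey chest, both weights and the adapter are unchanged, and the arm is clear.

```bash
python3 -c "
from h import *
print(order.finish_job())"
```

```text
the job is handed in; nothing more can be done
None
```

The blue drawer is fully home and the slide is locked, handed in at about 14.5 s of the 40 s allowed.

- **Drawer:** I pushed it with the shut fingertips at about 25 mm/s, slowing to 5 mm/s at the end. It met the stop: under 0.2 mm of advance while the push rose from 5.5 to 8 N.
- **Slide:** I pushed the yellow tab across to its stop, which held with 0.1 mm of advance while the push rose from 4.6 to 6.5 N. The tab's final position matched the prediction for 60 mm of travel within about 1 px in both the side and scene views.
- **Surroundings:** In the last pictures the grey chest, both weights and the adapter looked unchanged. I did not check the gauge, cleaner, discs and wrench in full there, but the arm never went near them. The arm ended up clear of everything.
- **Hiccup:** One move call was refused because its rows lacked roll and jaw, so nothing moved, and I sent it again in full. No check failed or disagreed.

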